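# Let a cylinder head down on a ratchet bench lift

## Task

The cylinder head on the forks of the bench lift has to be set down on the two wooden bearers under it: throw the red pawl lever over to release, ease the crank up a touch so that the pawl springs clear, then let the crank turn back slowly, never letting it run, until the forks are fully down and clear of the head. Then throw the pawl lever back to where it started, so that the lift is locked again, and let go. Leave the other things on the bench where they are.

Things in the scene. Friction and masses are not known exactly. Their poses are not given: they have to be found in the camera images.
- lift: Blue rack-and-pinion bench lift, bolted down. Origin on the bench below crank_axis; z up, y along the crank shaft from crank to load, x away from the robot at yaw 0. Along y, mm: orange grip -50 to 50, crank arm 55-64, ratchet wheel 78-90 (76 diameter), gear housing 97-153 (120 along x, top 235 high), fork carriage 155-167, tines to 340. Steel rack 20 square at x 34, y 125, top 305 high at the start.
- crank_axis (a point): Point in the air on the crank shaft's axis, level with the middle of the grip (lift frame 0, 0, 180 mm). The axis is parallel to the lift's y; the shaft itself ends 42 mm from here, towards the load.
- crank_grip (a point): Centre of the crank's orange grip: a sleeve 28 mm thick, 100 mm long, parallel to the lift's y, 110 mm from crank_axis. It revolves freely on its pin, so it can be held from above, tool down, all through the turn. At the start it is on the robot's side, 160 degrees from the lift's +x (20 above level); turning back takes it over the top to the far side.
- crank (a joint): Rad: about 0 at the start, grows as the crank turns back (grip over the top towards the lift's +x). Forks drop 20 mm per rad; the head meets the bearers at about 2.1, forks stop fully down at 2.8. Negative: cranked up (to -0.5). With the pawl out the load pulls the grip back with 5 to 10 N, and runs if let go; cranking up takes up to 18 N. With the head off, friction holds it.
- forks (a joint): How far the forks have come down, m: 0 at the start (tine tops 78 mm above the bench), 0.056 fully down on the stop (tine tops 22 mm, 14 mm below the bearers' tops).
- pawl_tip (a point): Top corner of the steel pawl's nose above the ratchet wheel; 218 mm above the bench when in a tooth, over 230 when sprung clear. A torsion spring links pawl and lever: with the lever over, the loaded tooth still traps the pawl, and it springs clear once the crank is turned up by about 0.1 rad. With the lever at 0 it drops on to the wheel and lets the crank only go up.
- pawl_lever (a joint): Pawl lever angle about the lift's y, rad: 0 = hold (leans 0.30 rad towards the lift's -x), 0.6 = release (leans 0.30 rad towards +x; stops at both ends). It stays where it is left; about 2 N at the knob moves it.
- lever_knob (a point): Centre of the red ball knob, 23 mm in diameter, on the end of the pawl lever, 75 mm from lever_pivot; it swings in a plane parallel to the crank's plane. Its top is 307 mm above the bench at the start, as high as the rack, which stands 25 mm or more beside it.
- lever_pivot (a point): Point on the pin of the pawl lever, level with the knob's plane (lift frame 52, 88, 224 mm); the pin is parallel to the lift's y.
- head_center (a point): Centre of the aluminium cylinder head, 300 mm long (lift's x), 150 mm wide, 100 mm high (50 mm above its underside), 5 to 7 kg, lying loose across the fork tines at lift frame 0, 253 mm. It is not to be touched.
- head: The same cylinder head; origin at the centre of its underside.
- bearer_near: Wooden bearer, 45 x 140 x 36 mm high, loose on the bench below the head's end on the robot's side. Origin at the centre of its underside.
- bearer_far: The same below the head's far end.
- coil_a: Bystander: black ignition coil lying on the bench, 195 mm long, 36 mm wide, 25 mm high.
- coil_b: Bystander: second ignition coil, the same.
- socket_a: Bystander: steel socket, 30 mm diameter, 36 mm high, standing on the bench below the crank.
- socket_b: Bystander: steel socket, 26 mm diameter, 34 mm high, standing on the bench below the crank.
- screwdriver: Bystander: blue screwdriver lying on the bench.
- spray_can: Bystander: red spray can, 60 mm diameter, 190 mm high, at the right-hand edge.
- wrench: Bystander: steel wrench lying on the bench right of the lift.
Mind the look-alikes: they are no part of the job. Leave any green look-alike of the bearer_far alone.

How it is judged:
On the way, in this order (a step that is already met when the one before it is completed fails the run):
1. the pawl lever is thrown over to release while the pawl still carries the head (value of joint pawl_lever above 0.45 rad and value of joint forks below 0.008 m), for 0.1 s.
2. the head stands on both bearers and the forks are down, clear of it (value of joint forks above 0.05 m and contact force between head and bearer_near above 3 N and contact force between head and bearer_far above 3 N and height (world z) of head_center below 0.092 m and angle between head's own z axis and vertical below 0.05 rad), for 0.2 s.
At the end, for the whole second after the job is handed in: The head stands level (within 0.05 rad) and still on both bearers, with its centre below 92 mm, the forks no more than 6 mm above their stop (so at least 8 mm below the head), the pawl lever is back within 0.2 rad of its hold position, and the crank is at rest (all of step 2 and value of joint pawl_lever below 0.2 rad and linear speed of head below 0.02 m/s and velocity of joint crank between -0.2 and 0.2 rad/s); the robot touches nothing.
It fails at once if the crank runs: it turns faster than 3 rad/s (half a turn a second) either way (velocity of joint crank above 3 rad/s or velocity of joint crank below -3 rad/s).
It fails at once if the head is tipped by more than 0.15 rad (angle between head's own z axis and vertical above 0.15 rad).
It fails at once if the robot leans on the head with more than 5 N (contact force between any of the arm, the fingers and head above 5 N).
It fails at once if another thing on the bench is moved by more than 30 mm (distance of any of coil_a, coil_b, socket_a, socket_b, screwdriver, spray_can, wrench from where it was at the start of the episode above 0.03 m).
It also fails if it takes over 67 s, if anything falls off the work surface, if the arm or the gripper's body presses on something with over 40 N, if the wrist force passes 120 N, or if a joint passes its speed limit or range.

## Robot

A 7-joint arm with a two-finger parallel gripper is mounted at the origin on the work surface. World frame = base frame: x ahead of the robot, y to its left, z up, the work surface at z = 0. Lengths are in m, angles in rad, forces in N, time in s.
With the tool pointing down it reaches from about 0.425 to 0.925 m from the base axis. Payload 6.8 kg.
Tool frame: the origin (TCP) lies midway between the tips of the shut fingers; the grasp point (between the pads) lies 19 mm behind it; z points along the fingers, y is the line along which they close (so a half turn about z gives the same grasp; the last joint's range is limited). The gripper opens to 85 mm and grips with 20 to 120 N. Pads are 22 mm wide; open, the fingers measure 114 mm over their backs; the gripper's body (76 mm by 85 mm) begins 54 mm behind the grasp point. The pads swing forward as they close: fully open they stand 13 mm farther back than shut.
Start: joints at [-1.254, 0.477, 0.022, 1.555, -0.011, 1.109, -0.083], TCP at [0.278, 0.615, 0.231] pointing down, gripper open.
Joint ranges: [-2.96, 2.96], [-0.34, 2.1], [-1.41, 1.46], [0.24, 2.44], [-1.37, 4.51], [0.17, 1.92], [-2.96, 2.96]. Speed limits (rad/s): [2.39, 2.39, 3.14, 3.14, 3.14, 3.14, 3.14].

## Interface

Orientations are given as a unit quaternion [w, x, y, z].
In Python, from station import bot gives the robot as it stands.
- The arm moves only by the tool jog_arm, never from a script. Its argument "rows" is a list of rows, each an object of numbers: "fingers": the finger opening in mm, from 0 to 85.4; "x", "y", "z": the shift along the tool's x, y, z in mm; "ax", "ay", "az": the turn, a rotation vector about the tool's x, y, z in degrees. A call has exactly 8 rows; each row shifts and turns the commanded pose from where the row before left it, along the tool's axes as they then stand; what a row does not reach is not made up. A row lasts 1/10 s, in which the tool goes at most 50 mm and 8.59 degrees, less where a joint would pass 70% of its speed; a pose out of reach is approached as far as the arm can. A call with a gripper value outside its range is refused whole. The fingers move at their own pace and stop on an object; "force" is the grip in N (left out, the last holds). Time passes only in rows, so rows that do not move let the fingers close, or fill a call up. It gives the time, the measured TCP pose, the force, the opening and the grip force at its end, in the units of the state.
- bot.get_obs(): the state, without advancing time (a new reading comes with each control period).
- bot.read_camera(name): name is "side" or "top" or "wrist"; returns a dict with "pixels" (384x512x3 uint8, red, green, blue), "vertical_fov" (degrees; the focal length in pixels is half the picture's height over the tangent of half this angle, whatever the lens; pixels are square), "cx", "cy" (the principal point, pixels), "world_from_camera" (4x4, takes a point from camera to world coordinates). Camera axes: x right, y down, z forward; pixel columns grow to the right and rows downward; lengths in m; the calibration is good to about 2 mm. A picture is of the moment at which its call begins. There is no depth.
- bot.hand_in(): hands the job in; it is judged then, once.
The state is a dict: "t": time; "q": joint angles; "joint_vel": joint speeds; "joint_torque": joint torques, N m; "eef_pos": TCP position; "tool_rot": TCP orientation; "contact_force": force on the tool from outside, world axes, zero at the start; "torque": the same for the moment, N m; "gripper_width": opening from 0.0 (shut) to 1.0 (fully open); "grasp_force": force on a finger pad.
Only numpy, scipy, OpenCV 4.12 (cv2) and the standard library are available. Lean on these libraries where they do the work, as an engineer would, in place of code of your own. Each camera call takes 0.05 s, during which the arm holds its last target. There are 200 camera calls.

## Working session

There is one attempt and no reset: what is moved stays moved. The work goes in short steps, Python scripts to look and compute and a tool call to move; the robot and the scene stay as the last step left them, time stands still between calls to the robot, and variables do not carry over. Pictures are saved under pics/ and viewed, at most 10 in all, crops included, and the job is handed in when it is done.

Besides the shell and the picture viewer there is one more tool, called after "Emit:" as a command line: name --argument value ..., lists and objects as JSON in quotes. jog_arm: Moves the arm, as the interface text tells. Its arguments: {"type":"object","properties":{"rows":{"type":"array","items":{"type":"object","properties":{"fingers":{"type":"number"},"x":{"type":"number"},"y":{"type":"number"},"z":{"type":"number"},"ax":{"type":"number"},"ay":{"type":"number"},"az":{"type":"number"}}}},"force":{"type":"number"}},"required":["rows"]}

```bash
mkdir -p pics; python3 - <<'E'
from station import bot
import cv2,numpy as np,pickle
o=bot.get_obs();print({k:np.round(v,3) for k,v in o.items()})
d={}
for n in("side","top"):
    c=bot.read_camera(n);d[n]=c
    cv2.imwrite(f"pics/{n}0.png",cv2.cvtColor(c["pixels"],cv2.COLOR_RGB2BGR))
    print(n,c["vertical_fov"],c["cx"],c["cy"],np.round(c["world_from_camera"],3).tolist())
pickle.dump(d,open("d0.pkl","wb"))
E
```

```text
{'t': np.float64(0.0), 'q': array([-1.254,  0.478,  0.022,  1.556, -0.011,  1.109, -0.083]), 'joint_vel': array([ 0.001, -0.001,  0.001, -0.001,  0.   ,  0.001,  0.   ]), 'joint_torque': array([-0.0000e+00, -5.9644e+01,  1.6080e+00, -2.8119e+01,  1.2000e-02,
        9.0000e-03,  0.0000e+00]), 'eef_pos': array([0.278, 0.614, 0.23 ]), 'tool_rot': array([-0.   ,  0.211,  0.978, -0.001]), 'contact_force': array([ 0.15 ,  0.216, -0.541]), 'torque': array([-0.007,  0.02 , -0.037]), 'grasp_force': np.float64(0.0), 'gripper_width': np.float64(1.002)}
side 43.588457087267216 253.5297742782703 186.86835900502373 [[-0.707, -0.375, 0.599, -0.581], [-0.707, 0.37, -0.603, 1.076], [0.005, -0.85, -0.527, 1.123], [0.0, 0.0, 0.0, 1.0]]
top 55.60877626397555 253.92909741849573 193.1763243947028 [[-0.011, -0.997, 0.071, 0.41], [-1.0, 0.01, -0.019, -0.017], [0.018, -0.072, -0.997, 1.517], [0.0, 0.0, 0.0, 1.0]]
```

View pics/side0.png

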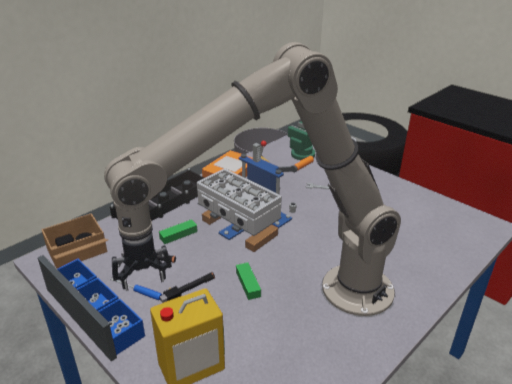

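View pics/top0.png

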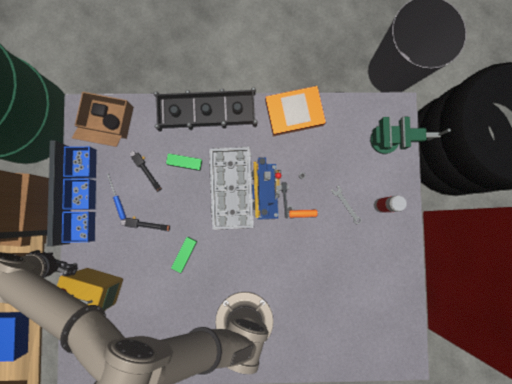

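The top view shows the lift's blue housing at about (267,190). The orange grip is at (303,213) and the red knob at (278,175).

Look-alikes:
- **Grip:** the orange box is at (295,110). The grip is the thin sleeve at (303,213) on the crank arm.
- **Knob:** the spray can is at (392,204) and the canister cap shows at side (167,313). The knob is at (278,175), beside the housing.
- **Bearers:** the green blocks at top (184,161) and (183,254) are decoys.

Next I'll measure these and check a crop.

```bash
cat > h.py <<'E'
import numpy as np,cv2
def ray(c,u,v):
    f=192/np.tan(np.radians(c["vertical_fov"]/2));T=np.array(c["world_from_camera"])
    return T[:3,3],T[:3,:3]@np.array([(u-c["cx"])/f,(v-c["cy"])/f,1])
def plane(c,u,v,z):
    o,d=ray(c,u,v);return o+d*(z-o[2])/d[2]
def proj(c,p):
    f=192/np.tan(np.radians(c["vertical_fov"]/2));T=np.array(c["world_from_camera"])
    q=T[:3,:3].T@(np.array(p)-T[:3,3]);return f*q[0]/q[2]+c["cx"],f*q[1]/q[2]+c["cy"]
def two(c1,p1,c2,p2):
    A=np.zeros((3,3));b=np.zeros(3)
    for c,p in((c1,p1),(c2,p2)):
        o,d=ray(c,*p);d=d/np.linalg.norm(d);M=np.eye(3)-np.outer(d,d);A+=M;b+=M@o
    return np.linalg.solve(A,b)
def blobs(c,lo,hi,box):
    x0,y0,x1,y1=box
    h=cv2.cvtColor(c["pixels"],cv2.COLOR_RGB2HSV)[y0:y1,x0:x1]
    m=cv2.inRange(h,lo,hi);n,_,s,cc=cv2.connectedComponentsWithStats(m)
    pts=[]
    for i in range(1,n):
        if s[i,4]>5:
            ys,xs=np.where(_==i);(r)=cv2.minAreaRect(np.c_[xs,ys].astype(np.float32))
            pts.append((s[i,4],np.round(cc[i]+[x0,y0],1),np.round(r[1],1),round(r[2],1)))
    return pts
E
python3 - <<'E'
import pickle;from h import *
d=pickle.load(open("d0.pkl","rb"));t,s=d["top"],d["side"]
for n,c,b in(("top",t,(260,160,330,230)),("side",s,(245,130,330,190))):
    print(n,"orange",blobs(c,(5,150,120),(20,255,255),b),"red",blobs(c,(0,150,80),(4,255,255),b),blobs(c,(172,150,80),(180,255,255),b),"blue",blobs(c,(105,120,50),(125,255,255),b))
a=cv2.resize(t["pixels"][135:245,195:345],None,fx=4,fy=4,interpolation=cv2.INTER_CUBIC)
b=cv2.resize(s["pixels"][120:250,190:330],None,fx=4,fy=4,interpolation=cv2.INTER_CUBIC)[:, :]
a=cv2.resize(a,(400,294));b=cv2.resize(b,(400,371))
im=np.zeros((371,800,3),np.uint8);im[:294,:400]=a;im[:,400:]=b
cv2.imwrite("pics/crop0.png",im[...,::-1])
E
```

```text
top orange [(np.int32(185), array([303. , 213.1]), array([ 7., 27.]), 90.0)] red [(np.int32(23), array([277.8, 175. ]), array([4., 4.]), 90.0)] [] blue [(np.int32(670), array([267.3, 192.4]), array([55., 17.]), 90.0)]
side orange [(np.int32(107), array([304.3, 161.7]), array([ 6.5, 18. ]), 60.9)] red [(np.int32(16), array([263. , 142.5]), array([3., 4.]), 90.0)] [] blue [(np.int32(239), array([264.5, 166.5]), array([40.2,  9.4]), 26.6)]
```

View pics/crop0.png

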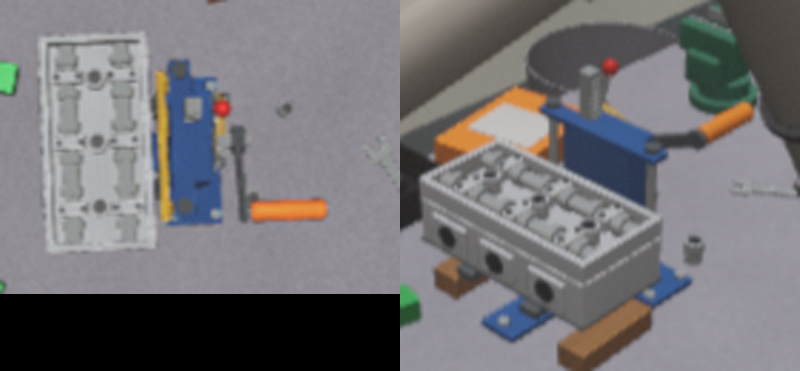

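The crop confirms both parts: the orange sleeve on the crank arm (crop 288,210) and the red ball (crop 222,107) beside the steel rack. The bearers are brown, under the head.

```bash
python3 - <<'E'
import pickle;from h import *
from scipy.spatial.transform import Rotation as R
from station import bot
d=pickle.load(open("d0.pkl","rb"));t,s=d["top"],d["side"]
g=two(t,(303,213.1),s,(304.3,161.7));k=two(t,(277.8,175),s,(263,142.5))
print("two",g.round(4),k.round(4))
g=plane(t,303,213.1,.2176);k=plane(t,277.8,175,.2957)
print("plane",g.round(4),k.round(4))
# lift frame: grip(-103.4,0) knob(29.8,88)
for yaw_src in [0]:
    dl=np.array([29.8+103.4,88])/1e3;dw=(k-g)[:2];yaw=np.arctan2(dw[1],dw[0])-np.arctan2(dl[1],dl[0])
    c,sn=np.cos(yaw),np.sin(yaw);M=np.array([[c,-sn],[sn,c]]);o=(g[:2]+k[:2])/2-M@np.array([-.0368,.044])
    print("yaw",np.degrees(yaw),"len",np.linalg.norm(dw),np.linalg.norm(dl),"origin",o)
# grip axis direction from mask moments
h=cv2.cvtColor(t["pixels"],cv2.COLOR_RGB2HSV);m=cv2.inRange(h,(5,150,120),(20,255,255));m[:160]=0;m[:,:280]=0;m[235:]=0
ys,xs=np.where(m);A=np.array([plane(t,u,v,.2176)[:2] for u,v in zip(xs,ys)]);w,v=np.linalg.eigh(np.cov(A.T));print("grip axis",v[:,1],"yaw deg",np.degrees(np.arctan(-v[0,1]/v[1,1])))
o=bot.get_obs();print(R.from_quat(np.roll(o["tool_rot"],-1)).as_matrix().round(3))
E
```

```text
two [ 0.4287 -0.2158  0.2302] [ 0.5581 -0.1214  0.2996]
plane [ 0.43   -0.2167  0.2176] [ 0.5583 -0.122   0.2957]
yaw 2.980803360475836 len 0.15946294296628022 0.15964410418177052 origin [ 0.53322227 -0.21133548]
grip axis [-0.00965485  0.99995339] yaw deg 0.5531907630169315
[[-0.911  0.412 -0.   ]
 [ 0.412  0.911 -0.001]
 [-0.    -0.002 -1.   ]]
```

Emit:
jog_arm --rows '[{"z": -20,"az": 8},{"z": -20,"az": 8},{"z": -20,"az": 8},{"z": -20,"az": 8},{"z": -20,"az": 8},{"z": -20,"az": 8},{"z": -20,"az": 8},{"z": -20,"az": 8,"fingers": 45}]'

```text
invalid input
```

```bash
cat > st.py <<'E'
from station import bot
import numpy as np,sys
from scipy.spatial.transform import Rotation as R
YAW=np.radians(2.0);O=np.array([.5331,-.2113])
o=bot.get_obs();r=R.from_quat(np.roll(o["tool_rot"],-1)).as_matrix();p=o["eef_pos"]
c,s=np.cos(YAW),np.sin(YAW);L=np.array([[c,s,0],[-s,c,0],[0,0,1]])
l=L@(p-np.r_[O,0])
print("t",round(float(o["t"]),2),"p",(p*1e3).round(1),"lift",(l*1e3).round(1),"F",o["contact_force"].round(1),"w",round(float(o["gripper_width"]),3),"gf",round(float(o["grasp_force"]),1),"q",o["q"].round(2))
print("yheading",np.degrees(np.arctan2(r[1,1],r[0,1])).round(2),"zaxis",r[:,2].round(3))
for a in sys.argv[1:]:
    t=np.array([float(v) for v in a.split(",")])/1e3
    print(a,"-> tool mm",(r.T@L.T@(t-l)*1e3).round(1))
E
python3 st.py 29.8,88,360
```

```text
t 0.1 p [278.  614.5 230.4] lift [-226.1  834.2  230.4] F [ 0.1 -0.7  0. ] w 1.001 gf 0.0 q [-1.25  0.48  0.02  1.56 -0.01  1.11 -0.08]
yheading 65.67 zaxis [-0.    -0.001 -1.   ]
29.8,88,360 -> tool mm [-560.4 -555.5 -128.6]
```

Emit:
jog_arm --rows '[{"x": 0,"y": 0,"z": -20,"ax": 0,"ay": 0,"az": 8,"fingers": 85},{"x": 0,"y": 0,"z": -20,"ax": 0,"ay": 0,"az": 8,"fingers": 85},{"x": 0,"y": 0,"z": -20,"ax": 0,"ay": 0,"az": 8,"fingers": 85},{"x": 0,"y": 0,"z": -20,"ax": 0,"ay": 0,"az": 8,"fingers": 85},{"x": 0,"y": 0,"z": -20,"ax": 0,"ay": 0,"az": 8,"fingers": 85},{"x": 0,"y": 0,"z": -20,"ax": 0,"ay": 0,"az": 8,"fingers": 85},{"x": 0,"y": 0,"z": -20,"ax": 0,"ay": 0,"az": 8,"fingers": 85},{"x": 0,"y": 0,"z": -20,"ax": 0,"ay": 0,"az": 8,"fingers": 45}]'

```text
t: 0.9
eef_pos: [0.278, 0.6148, 0.3916]
tool_rot: [0.0, 0.699, 0.715, -0.0]
contact_force: [0.3, 0.5, 0.1]
gripper_width: 0.857
grasp_force: 0.0
```

```bash
python3 st.py 29.8,88,380
```

```text
t 0.9 p [278.  614.8 391.6] lift [-226.1  834.5  391.6] F [0.3 0.5 0.1] w 0.857 gf 0.0 q [-1.42  0.39  0.27  1.35 -0.1   1.42 -1.13]
yheading 1.34 zaxis [-0.    -0.001 -1.   ]
29.8,88,380 -> tool mm [-743.4  264.5   12.2]
```

Emit:
jog_arm --rows '[{"x": -35,"y": 12,"z": 0,"ax": 0,"ay": 0,"az": 0,"fingers": 45},{"x": -35,"y": 12,"z": 0,"ax": 0,"ay": 0,"az": 0,"fingers": 45},{"x": -35,"y": 12,"z": 0,"ax": 0,"ay": 0,"az": 0,"fingers": 45},{"x": -35,"y": 12,"z": 0,"ax": 0,"ay": 0,"az": 0,"fingers": 45},{"x": -35,"y": 12,"z": 0,"ax": 0,"ay": 0,"az": 0,"fingers": 45},{"x": -35,"y": 12,"z": 0,"ax": 0,"ay": 0,"az": 0,"fingers": 45},{"x": -35,"y": 12,"z": 0,"ax": 0,"ay": 0,"az": 0,"fingers": 45},{"x": -35,"y": 12,"z": 0,"ax": 0,"ay": 0,"az": 0,"fingers": 45}]'

```text
t: 1.7
eef_pos: [0.3825, 0.3362, 0.391]
tool_rot: [-0.0, 0.697, 0.717, -0.0]
contact_force: [0.3, -0.2, -0.1]
gripper_width: 0.527
grasp_force: 0.0
```

Emit:
jog_arm --rows '[{"x": -35,"y": 12,"z": 0,"ax": 0,"ay": 0,"az": 0,"fingers": 45},{"x": -35,"y": 12,"z": 0,"ax": 0,"ay": 0,"az": 0,"fingers": 45},{"x": -35,"y": 12,"z": 0,"ax": 0,"ay": 0,"az": 0,"fingers": 45},{"x": -35,"y": 12,"z": 0,"ax": 0,"ay": 0,"az": 0,"fingers": 45},{"x": -35,"y": 12,"z": 0,"ax": 0,"ay": 0,"az": 0,"fingers": 45},{"x": -35,"y": 12,"z": 0,"ax": 0,"ay": 0,"az": 0,"fingers": 45},{"x": -35,"y": 12,"z": 0,"ax": 0,"ay": 0,"az": 0,"fingers": 45},{"x": -35,"y": 12,"z": 0,"ax": 0,"ay": 0,"az": 0,"fingers": 45}]'

```text
t: 2.5
eef_pos: [0.4863, 0.0592, 0.3911]
tool_rot: [-0.0, 0.697, 0.717, -0.0]
contact_force: [0.7, -0.2, 0.9]
gripper_width: 0.528
grasp_force: 0.0
```

```bash
python3 st.py 29.8,88,380
```

```text
t 2.5 p [486.3  59.2 391.1] lift [-37.3 272.  391.1] F [ 0.7 -0.2  0.9] w 0.528 gf 0.0 q [-0.89  0.02  0.66  1.79 -0.01  1.33 -0.19]
yheading 1.67 zaxis [-0.  0. -1.]
29.8,88,380 -> tool mm [-183.6   68.2   11.1]
```

Emit:
jog_arm --rows '[{"x": -31,"y": 11,"z": 0,"ax": 0,"ay": 0,"az": 0,"fingers": 45},{"x": -31,"y": 11,"z": 0,"ax": 0,"ay": 0,"az": 0,"fingers": 45},{"x": -31,"y": 11,"z": 0,"ax": 0,"ay": 0,"az": 0,"fingers": 45},{"x": -31,"y": 11,"z": 0,"ax": 0,"ay": 0,"az": 0,"fingers": 45},{"x": -31,"y": 11,"z": 0,"ax": 0,"ay": 0,"az": 0,"fingers": 45},{"x": -29,"y": 12,"z": 0,"ax": 0,"ay": 0,"az": 0,"fingers": 45},{"x": 0,"y": 0,"z": 0,"ax": 0,"ay": 0,"az": 0,"fingers": 45},{"x": 0,"y": 0,"z": 0,"ax": 0,"ay": 0,"az": 0,"fingers": 45}]'

```text
t: 3.3
eef_pos: [0.5583, -0.1216, 0.3907]
tool_rot: [-0.0, 0.697, 0.717, -0.001]
contact_force: [-0.8, -0.2, -0.0]
gripper_width: 0.528
grasp_force: 0.0
```

```bash
python3 st.py 29.8,88,280; python3 - <<'E'
from station import bot
import cv2,numpy as np,pickle
from h import *
c=bot.read_camera("wrist");t=bot.read_camera("top");s=bot.read_camera("side")
pickle.dump((c,t,s),open("w1.pkl","wb"))
a=cv2.resize(s["pixels"][110:240,200:330],(400,400));im=np.hstack([cv2.resize(c["pixels"],(400,300)),a[:300]])
cv2.imwrite("pics/w1.png",im[...,::-1])
for n,cc in(("w",c),("t",t),("s",s)):
  b=(0,0,512,384) if n=="w" else (260,160,330,230) if n=="t" else (245,130,330,190)
  print(n,"red",blobs(cc,(0,150,80),(4,255,255),b),"or",blobs(cc,(5,150,120),(20,255,255),b))
print(np.round(c["world_from_camera"],3).tolist(),c["vertical_fov"])
E
```

```text
t 3.3 p [ 558.3 -121.6  390.7] lift [ 28.4  88.8 390.7] F [-0.8 -0.2 -0. ] w 0.528 gf 0.0 q [-0.56  0.24  0.84  1.63 -0.18  1.36  0.32]
yheading 1.56 zaxis [-0.001 -0.    -1.   ]
29.8,88,280 -> tool mm [ -0.8   1.6 110.7]
w red [(np.int32(570), array([255.7, 198. ]), array([26., 26.]), 90.0)] or [(np.int32(5222), array([447.1, 220.8]), array([129.1, 102.7]), 86.1), (np.int32(10), array([434.5, 162.7]), array([7., 3.]), 90.0), (np.int32(10), array([248.1, 187. ]), array([1.1, 8. ]), 56.3), (np.int32(13), array([398.1, 214.8]), array([6., 3.]), 90.0), (np.int32(1634), array([135.4, 249.2]), array([67., 26.]), 83.9)]
t red [] or [(np.int32(130), array([307.1, 213. ]), array([ 6., 18.]), 90.0)]
s red [(np.int32(17), array([263.1, 142.6]), array([3., 4.]), 90.0)] or [(np.int32(105), array([304.4, 161.7]), array([ 6.1, 18. ]), 61.4)]
[[1.0, 0.025, 0.004, 0.556], [0.025, -0.966, -0.258, -0.056], [-0.002, 0.258, -0.966, 0.532], [0.0, 0.0, 0.0, 1.0]] 63.71865646392711
```

View pics/w1.png

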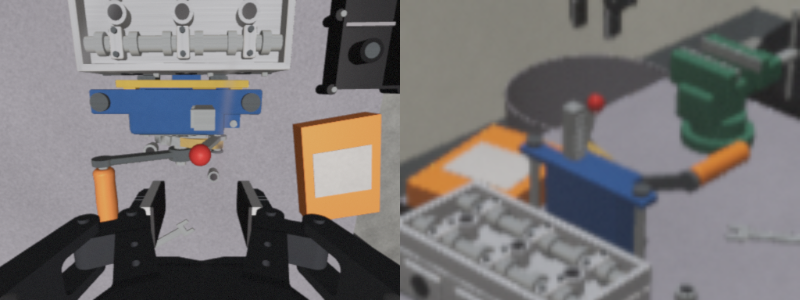

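The wrist view shows the red knob at (256,198) in the full image, just ahead of the open fingers. The orange grip is at (135,249), and the housing looks nearly square to the tool.

```bash
python3 - <<'E'
import pickle;from h import *
c,t,s=pickle.load(open("w1.pkl","rb"))
k=plane(c,255.7,198,.2957);print("knob",k.round(4), two(c,(255.7,198),s,(263.1,142.6)).round(4))
h=cv2.cvtColor(c["pixels"],cv2.COLOR_RGB2HSV);m=cv2.inRange(h,(5,150,120),(20,255,255));m[:,:100]=0;m[:,180:]=0
ys,xs=np.where(m)
for v in (ys.min(),ys.min()+10,ys.max()-20,ys.max()-10,ys.max()):
    q=xs[ys==v];print(v,q.min(),q.max(),plane(c,(q.min()+q.max())/2,v,.2176).round(4))
b=cv2.inRange(h,(105,120,50),(125,255,255));ys,xs=np.where(b)
# housing front top edge: lowest blue row per column at z=.235
for u in (180,200,220,240,260,280,300):
    v=ys[xs==u];
    if len(v): print(u,v.min(),v.max(),plane(c,u,v.max(),.235).round(4)[:2],plane(c,u,v.min(),.235).round(4)[:2])
E
```

```text
knob [ 0.5561 -0.1217  0.2957] [ 0.5563 -0.1201  0.3004]
112 176 177 [ 0.476  -0.0577  0.2176]Traceback (most recent call last):
  File "<stdin>", line 7, in <module>
    return umr_minimum(a, axis, None, out, keepdims, initial, where)
ValueError: zero-size array to reduction operation minimum which has no identity
```

Emit:
jog_arm --rows '[{"x": 0,"y": -1,"z": 16,"ax": 0,"ay": 0,"az": 0,"fingers": 45},{"x": 0,"y": 0,"z": 16,"ax": 0,"ay": 0,"az": 0,"fingers": 45},{"x": 0,"y": 0,"z": 16,"ax": 0,"ay": 0,"az": 0,"fingers": 45},{"x": 0,"y": 0,"z": 16,"ax": 0,"ay": 0,"az": 0,"fingers": 45},{"x": 0,"y": 0,"z": 16,"ax": 0,"ay": 0,"az": 0,"fingers": 45},{"x": 0,"y": 0,"z": 16,"ax": 0,"ay": 0,"az": 0,"fingers": 45},{"x": 0,"y": 0,"z": 15,"ax": 0,"ay": 0,"az": 0,"fingers": 45},{"x": 0,"y": 0,"z": 0,"ax": 0,"ay": 0,"az": 0,"fingers": 45}]'

```text
t: 4.25
eef_pos: [0.5565, -0.1197, 0.2784]
tool_rot: [-0.001, 0.696, 0.718, -0.001]
contact_force: [0.2, -0.3, -0.9]
gripper_width: 0.53
grasp_force: 0.0
```

```bash
python3 st.py 83,88,280; python3 - <<'E'
import pickle;from h import *
c,t,s=pickle.load(open("w1.pkl","rb"))
h=cv2.cvtColor(c["pixels"],cv2.COLOR_RGB2HSV);m=cv2.inRange(h,(5,150,120),(20,255,255));m[:200,:]=0;m[:,:100]=0;m[:,180:]=0
ys,xs=np.where(m)
for v in range(ys.min(),ys.max()+1,8):
    q=xs[ys==v];print(v,q.min(),q.max(),plane(c,(q.min()+q.max())/2,v,.2176).round(4))
b=cv2.inRange(h,(105,120,50),(125,255,255));ys,xs=np.where(b)
for u in range(170,310,20):
    v=ys[xs==u]
    if len(v): print(u,v.min(),v.max(),plane(c,u,v.max(),.235).round(4)[:2])
E
```

```text
t 4.25 p [ 556.5 -119.7  278.4] lift [ 26.6  90.7 278.4] F [ 0.2 -0.3 -0.9] w 0.53 gf 0.0 q [-0.52  0.33  0.8   1.79 -0.26  1.13  0.39]
yheading 1.75 zaxis [-0.003  0.001 -1.   ]
83,88,280 -> tool mm [-2.4 56.4 -1.8]
215 141 141 [ 0.4334 -0.1657  0.2176]
223 120 145 [ 0.4235 -0.175   0.2176]
231 121 146 [ 0.4239 -0.1843  0.2176]
239 122 147 [ 0.4243 -0.1937  0.2176]
247 123 148 [ 0.4246 -0.2032  0.2176]
255 124 149 [ 0.425  -0.2128  0.2176]
263 125 149 [ 0.4248 -0.2226  0.2176]
271 126 150 [ 0.4252 -0.2326  0.2176]
279 127 149 [ 0.4245 -0.2427  0.2176]
170 115 169 [ 0.4719 -0.1115]
190 113 171 [ 0.4913 -0.113 ]
210 113 171 [ 0.5108 -0.1125]
230 96 171 [ 0.5304 -0.112 ]
250 96 171 [ 0.5499 -0.1115]
270 115 171 [ 0.5694 -0.111 ]
```

Emit:
jog_arm --rows '[{"x": -1,"y": 8,"z": 0,"ax": 0,"ay": 0,"az": 0,"fingers": 45},{"x": -1,"y": 8,"z": 0,"ax": 0,"ay": 0,"az": 0,"fingers": 45},{"x": 0,"y": 8,"z": 0,"ax": 0,"ay": 0,"az": 0,"fingers": 45},{"x": 0,"y": 8,"z": 0,"ax": 0,"ay": 0,"az": 0,"fingers": 45},{"x": 0,"y": 8,"z": 0,"ax": 0,"ay": 0,"az": 0,"fingers": 45},{"x": 0,"y": 8,"z": 0,"ax": 0,"ay": 0,"az": 0,"fingers": 45},{"x": 0,"y": 6,"z": 0,"ax": 0,"ay": 0,"az": 0,"fingers": 45},{"x": 0,"y": 0,"z": 0,"ax": 0,"ay": 0,"az": 0,"fingers": 45}]'

```text
t: 5.05
eef_pos: [0.6125, -0.1215, 0.2799]
tool_rot: [0.0, 0.697, 0.717, -0.0]
contact_force: [0.4, -0.2, -0.7]
gripper_width: 0.531
grasp_force: 0.0
```

```bash
cat > knob.py <<'E'
from station import bot
import pickle;from h import *
for n,b in (("wrist",(150,100,400,300)),("side",(240,125,300,160))):
    c=bot.read_camera(n)
    r=blobs(c,(0,150,80),(4,255,255),b)
    print(n,r)
    for q in r: print(plane(c,*q[1],.2957).round(4),"expect hold",np.round(proj(c,[.557,-.122,.2957]),1),"release",np.round(proj(c,[.6014,-.1205,.2957]),1))
E
python3 st.py; python3 knob.py
```

```text
t 5.05 p [ 612.5 -121.5  279.9] lift [ 82.5  86.9 279.9] F [ 0.4 -0.2 -0.7] w 0.531 gf 0.0 q [-0.46  0.43  0.77  1.66 -0.32  1.18  0.42]
yheading 1.68 zaxis [ 0.    -0.001 -1.   ]
wrist [(np.int32(1934), array([231.7, 261.4]), array([48.8, 48.8]), 45.0)]
[ 0.6001 -0.1205  0.2957] expect hold [135.3 262. ] release [234.5 261.5]
side [(np.int32(9), array([253.8, 138.9]), array([1.9, 3.8]), 18.4)]
[ 0.6108 -0.1239  0.2957] expect hold [263.4 143.5] release [254.9 139.9]
```

Emit:
jog_arm --rows '[{"x": 0,"y": -6,"z": 0,"ax": 0,"ay": 0,"az": 0,"fingers": 45},{"x": 0,"y": 0,"z": -25,"ax": 0,"ay": 0,"az": 0,"fingers": 45},{"x": 0,"y": 0,"z": -25,"ax": 0,"ay": 0,"az": 0,"fingers": 45},{"x": 0,"y": 0,"z": -20,"ax": 0,"ay": 0,"az": 0,"fingers": 45},{"x": -24,"y": -44,"z": 0,"ax": 0,"ay": 0,"az": 0,"fingers": 45},{"x": -24,"y": -44,"z": 0,"ax": 0,"ay": 0,"az": 0,"fingers": 60},{"x": -24,"y": -44,"z": 0,"ax": 0,"ay": 0,"az": 0,"fingers": 60},{"x": -23,"y": -44,"z": 0,"ax": 0,"ay": 0,"az": 0,"fingers": 60}]'

```text
t: 5.95
eef_pos: [0.4307, -0.2226, 0.35]
tool_rot: [-0.0, 0.697, 0.717, 0.0]
contact_force: [1.3, -0.1, 0.7]
gripper_width: 0.701
grasp_force: 0.0
```

```bash
sed -i 's/radians(2.0)/radians(1.6)/;s/\.5331,-\.2113/.5305,-.2145/' st.py; python3 st.py -103.4,-5,193; python3 - <<'E'
from station import bot
from h import *
for n,b in(("wrist",(0,0,512,384)),("top",(260,160,330,230)),("side",(245,130,330,190))):
    c=bot.read_camera(n)
    cv2.imwrite(f"pics/g_{n}.png",c["pixels"][...,::-1])
    print(n,"or",[q for q in blobs(c,(5,150,120),(20,255,255),b) if q[0]>80],"red",blobs(c,(0,150,80),(4,255,255),b))
    print(np.round(proj(c,[.427,-.218,.2176]),1))
    if n=="wrist":
        h=cv2.cvtColor(c["pixels"],cv2.COLOR_RGB2HSV);m=cv2.inRange(h,(5,150,120),(20,255,255))
        k=max(blobs(c,(5,150,120),(20,255,255),b),key=lambda q:q[0] if q[1][0]<350 else 0);print(k, plane(c,*k[1],.2316))
E
```

```text
t 5.95 p [ 430.7 -222.6  350. ] lift [-100.    -5.3  350. ] F [ 1.3 -0.1  0.7] w 0.701 gf 0.0 q [-0.5   0.04  0.9   1.88 -0.03  1.24  0.43]
yheading 1.66 zaxis [ 0.001  0.001 -1.   ]
-103.4,-5,193 -> tool mm [  0.2  -3.5 157. ]
wrist or [(np.int32(2162), array([503.5, 170.9]), array([147.,  16.]), 90.0), (np.int32(3065), array([255.5, 178.4]), array([112.,  30.]), 90.0)] red []
[254.3 181.9]
(np.int32(3065), array([255.5, 178.4]), array([112.,  30.]), 90.0) [ 0.42798429 -0.21173133  0.2316    ]
top or [(np.int32(133), array([299.3, 213.1]), array([ 7., 20.]), 90.0)] red [(np.int32(22), array([277.3, 162. ]), array([5., 4.]), 0.0)]
[303.4 213.9]
side or [(np.int32(105), array([304.3, 161.7]), array([ 6.4, 18. ]), 60.9)] red [(np.int32(18), array([254.8, 139.1]), array([4.2, 3.5]), 45.0)]
[304.4 164.5]
```

View pics/g_wrist.png

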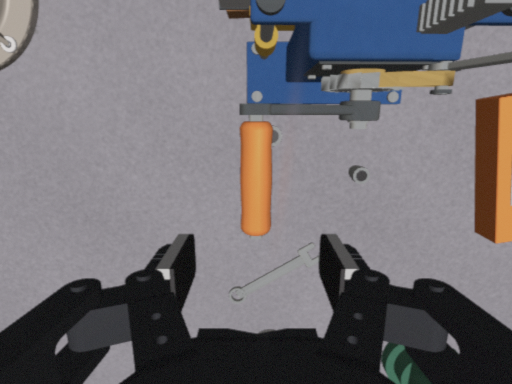

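The wrist view has the orange grip centred at (256,178), between the open fingers at columns 195 and 318. A descent straight down will straddle it.

Emit:
jog_arm --rows '[{"x": 3,"y": -1,"z": 25,"ax": 0,"ay": 0,"az": 0,"fingers": 60},{"x": 0,"y": -1,"z": 25,"ax": 0,"ay": 0,"az": 0,"fingers": 60},{"x": 0,"y": 0,"z": 25,"ax": 0,"ay": 0,"az": 0,"fingers": 60},{"x": 0,"y": 0,"z": 25,"ax": 0,"ay": 0,"az": 0,"fingers": 60},{"x": 0,"y": 0,"z": 25,"ax": 0,"ay": 0,"az": 0,"fingers": 60},{"x": 0,"y": 0,"z": 20,"ax": 0,"ay": 0,"az": 0,"fingers": 60},{"x": 0,"y": 0,"z": 12,"ax": 0,"ay": 0,"az": 0,"fingers": 60},{"x": 0,"y": 0,"z": 0,"ax": 0,"ay": 0,"az": 0,"fingers": 40}]'

```text
t: 6.9
eef_pos: [0.4304, -0.2179, 0.192]
tool_rot: [-0.001, 0.696, 0.718, -0.001]
contact_force: [0.6, -0.2, 0.4]
gripper_width: 0.552
grasp_force: 0.0
```

Emit:
jog_arm --rows '[{"x": 0,"y": 0,"z": 0,"ax": 0,"ay": 0,"az": 0,"fingers": 30},{"x": 0,"y": 0,"z": 0,"ax": 0,"ay": 0,"az": 0,"fingers": 20},{"x": 0,"y": 0,"z": 0,"ax": 0,"ay": 0,"az": 0,"fingers": 20},{"x": 0,"y": 0,"z": 0,"ax": 0,"ay": 0,"az": 0,"fingers": 20},{"x": 0,"y": 0,"z": 0,"ax": 0,"ay": 0,"az": 0,"fingers": 20},{"x": 0,"y": 0,"z": 0,"ax": 0,"ay": 0,"az": 0,"fingers": 20},{"x": 0,"y": 0,"z": 0,"ax": 0,"ay": 0,"az": 0,"fingers": 20},{"x": 0,"y": 0,"z": 0,"ax": 0,"ay": 0,"az": 0,"fingers": 20}]' --force 50

```text
t: 7.7
eef_pos: [0.4293, -0.2188, 0.1934]
tool_rot: [-0.001, 0.697, 0.717, -0.0]
contact_force: [-5.2, -1.3, -3.0]
gripper_width: 0.317
grasp_force: 49.3
```

```bash
python3 st.py
```

```text
t 7.7 p [ 429.3 -218.8  193.4] lift [-101.3   -1.5  193.4] F [-5.2 -1.3 -3. ] w 0.317 gf 49.3 q [-0.38  0.27  0.86  2.08 -0.26  0.9   0.65]
yheading 1.63 zaxis [-0.002  0.001 -1.   ]
```

Emit:
jog_arm --rows '[{"x": 0,"y": -1.5,"z": 3,"ax": 0,"ay": 0,"az": 0,"fingers": 20},{"x": 0,"y": -1,"z": 3,"ax": 0,"ay": 0,"az": 0,"fingers": 20},{"x": 0,"y": -1,"z": 3,"ax": 0,"ay": 0,"az": 0,"fingers": 20},{"x": 0,"y": -1,"z": 3,"ax": 0,"ay": 0,"az": 0,"fingers": 20},{"x": 0,"y": -0.7,"z": 3,"ax": 0,"ay": 0,"az": 0,"fingers": 20},{"x": 0,"y": -0.6,"z": 3,"ax": 0,"ay": 0,"az": 0,"fingers": 20},{"x": 0,"y": -0.5,"z": 3,"ax": 0,"ay": 0,"az": 0,"fingers": 20},{"x": 0,"y": 0,"z": 0,"ax": 0,"ay": 0,"az": 0,"fingers": 20}]'

```text
t: 8.5
eef_pos: [0.423, -0.2186, 0.1735]
tool_rot: [-0.002, 0.697, 0.717, 0.0]
contact_force: [-11.7, 4.0, 15.4]
gripper_width: 0.312
grasp_force: 50.9
```

```bash
python3 st.py; python3 - <<'E'
from station import bot
from h import *
import cv2
c=bot.read_camera("wrist");s=bot.read_camera("side");t=bot.read_camera("top")
a=cv2.resize(s["pixels"][120:195,240:340],(400,300),interpolation=cv2.INTER_CUBIC)
cv2.imwrite("pics/up.png",np.hstack([cv2.resize(c["pixels"][0:220,200:512],(400,300)),a])[...,::-1])
E
```

```text
t 8.5 p [ 423.  -218.6  173.5] lift [-107.6   -1.1  173.5] F [-11.7   4.   15.4] w 0.312 gf 50.9 q [-0.35  0.29  0.84  2.12 -0.29  0.85  0.69]
yheading 1.6 zaxis [-0.002  0.003 -1.   ]
```

View pics/up.png

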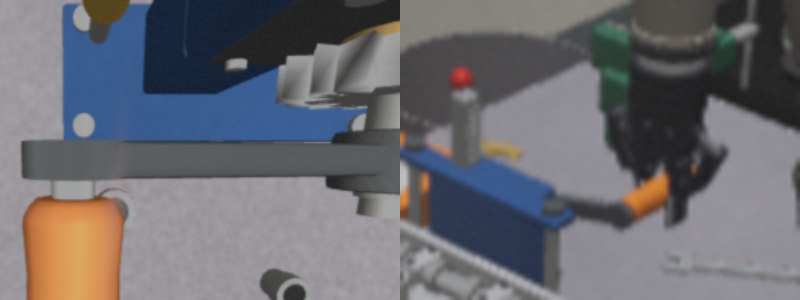

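The pictures show the crank turned up by about 0.19 rad (grip height 198 mm), with the red lever still leaning towards release. I'll compute the lowering arc in tool increments next.

```bash
python3 - <<'E'
import numpy as np
th=np.radians(np.arange(170.5,-6,-5));x=110*np.cos(th);z=110*np.sin(th)
for i in range(len(th)-1): print(i,np.degrees(th[i+1]).round(1),"y",round(x[i+1]-x[i],1),"z",round(z[i]-z[i+1],1))
print((531.9+x[[8,16,24,32]]).round(1),(155.8+z[[8,16,24,32]]).round(1))
E
```

```text
0 165.5 y 2.0 z -9.4
1 160.5 y 2.8 z -9.2
2 155.5 y 3.6 z -8.9
3 150.5 y 4.4 z -8.6
4 145.5 y 5.1 z -8.1
5 140.5 y 5.8 z -7.7
6 135.5 y 6.4 z -7.1
7 130.5 y 7.0 z -6.5
8 125.5 y 7.6 z -5.9
9 120.5 y 8.0 z -5.2
10 115.5 y 8.5 z -4.5
11 110.5 y 8.8 z -3.7
12 105.5 y 9.1 z -3.0
13 100.5 y 9.4 z -2.2
14 95.5 y 9.5 z -1.3
15 90.5 y 9.6 z -0.5
16 85.5 y 9.6 z 0.3
17 80.5 y 9.5 z 1.2
18 75.5 y 9.4 z 2.0
19 70.5 y 9.2 z 2.8
20 65.5 y 8.9 z 3.6
21 60.5 y 8.6 z 4.4
22 55.5 y 8.1 z 5.1
23 50.5 y 7.7 z 5.8
24 45.5 y 7.1 z 6.4
25 40.5 y 6.5 z 7.0
26 35.5 y 5.9 z 7.6
27 30.5 y 5.2 z 8.0
28 25.5 y 4.5 z 8.5
29 20.5 y 3.7 z 8.8
30 15.5 y 3.0 z 9.1
31 10.5 y 2.2 z 9.4
32 5.5 y 1.3 z 9.5
33 0.5 y 0.5 z 9.6
34 -4.5 y -0.3 z 9.6
[460.5 530.9 601.9 640.1] [239.4 265.8 240.7 175.8]
```

Emit:
jog_arm --rows '[{"x": 0,"y": 0.5,"z": -4.5,"ax": 0,"ay": 0,"az": 0,"fingers": 20},{"x": 0,"y": 1,"z": -4.5,"ax": 0,"ay": 0,"az": 0,"fingers": 20},{"x": 0,"y": 1,"z": -4.5,"ax": 0,"ay": 0,"az": 0,"fingers": 20},{"x": 0,"y": 1.5,"z": -4.5,"ax": 0,"ay": 0,"az": 0,"fingers": 20},{"x": 0,"y": 1.5,"z": -4.5,"ax": 0,"ay": 0,"az": 0,"fingers": 20},{"x": 0,"y": 2,"z": -4.5,"ax": 0,"ay": 0,"az": 0,"fingers": 20},{"x": 0,"y": 0,"z": 0,"ax": 0,"ay": 0,"az": 0,"fingers": 20},{"x": 0,"y": 0,"z": 0,"ax": 0,"ay": 0,"az": 0,"fingers": 20}]'

```text
t: 9.45
eef_pos: [0.4344, -0.2184, 0.2023]
tool_rot: [0.001, 0.697, 0.717, 0.002]
contact_force: [-5.0, 6.2, 20.4]
gripper_width: 0.315
grasp_force: 50.9
```

```bash
python3 st.py
```

```text
t 9.45 p [ 434.4 -218.4  202.3] lift [-96.1  -1.3 202.3] F [-5.   6.2 20.4] w 0.315 gf 50.9 q [-0.39  0.26  0.86  2.07 -0.25  0.91  0.64]
yheading 1.69 zaxis [ 0.005  0.002 -1.   ]
```

Emit:
jog_arm --rows '[{"x": 0,"y": 3.2,"z": -8.9,"ax": 0,"ay": 0,"az": 0,"fingers": 20},{"x": 0,"y": 5,"z": -8.3,"ax": 0,"ay": 0,"az": 0,"fingers": 20},{"x": 0,"y": 5.6,"z": -7.8,"ax": 0,"ay": 0,"az": 0,"fingers": 20},{"x": 0,"y": 6.2,"z": -7.3,"ax": 0,"ay": 0,"az": 0,"fingers": 20},{"x": 0,"y": 6.8,"z": -6.7,"ax": 0,"ay": 0,"az": 0,"fingers": 20},{"x": 0,"y": 7.4,"z": -6.1,"ax": 0,"ay": 0,"az": 0,"fingers": 20},{"x": 0,"y": 7.9,"z": -5.4,"ax": 0,"ay": 0,"az": 0,"fingers": 20},{"x": 0,"y": 8.3,"z": -4.7,"ax": 0,"ay": 0,"az": 0,"fingers": 20}]'

```text
t: 10.25
eef_pos: [0.4895, -0.2168, 0.2526]
tool_rot: [0.007, 0.696, 0.718, 0.002]
contact_force: [37.2, -14.5, -65.2]
gripper_width: 0.317
grasp_force: 53.3
```

```bash
python3 st.py
```

```text
t 10.25 p [ 489.5 -216.8  252.6] lift [-41.1  -1.1 252.6] F [ 37.2 -14.5 -65.2] w 0.317 gf 53.3 q [-0.41  0.28  0.86  1.92 -0.25  1.04  0.59]
yheading 1.86 zaxis [ 0.013 -0.008 -1.   ]
```

Emit:
jog_arm --rows '[{"x": 0,"y": 0.5,"z": 1.2,"ax": 0,"ay": 0,"az": 0,"fingers": 20},{"x": 0,"y": 0.5,"z": 1.2,"ax": 0,"ay": 0,"az": 0,"fingers": 20},{"x": 0,"y": 0.5,"z": 1.2,"ax": 0,"ay": 0,"az": 0,"fingers": 20},{"x": 0,"y": 0.5,"z": 1.2,"ax": 0,"ay": 0,"az": 0,"fingers": 20},{"x": 0,"y": 0,"z": 0,"ax": 0,"ay": 0,"az": 0,"fingers": 20},{"x": 0,"y": 0,"z": 0,"ax": 0,"ay": 0,"az": 0,"fingers": 20},{"x": 0,"y": 0,"z": 0,"ax": 0,"ay": 0,"az": 0,"fingers": 20},{"x": 0,"y": 0,"z": 0,"ax": 0,"ay": 0,"az": 0,"fingers": 20}]'

```text
t: 11.05
eef_pos: [0.491, -0.217, 0.2521]
tool_rot: [0.006, 0.696, 0.718, 0.003]
contact_force: [17.7, -2.7, -9.1]
gripper_width: 0.314
grasp_force: 57.6
```

```bash
python3 st.py
```

```text
t 11.05 p [ 491.  -217.   252.1] lift [-39.6  -1.3 252.1] F [17.7 -2.7 -9.1] w 0.314 gf 57.6 q [-0.4   0.29  0.86  1.91 -0.26  1.04  0.6 ]
yheading 1.8 zaxis [ 0.014 -0.003 -1.   ]
```

```bash
python3 - <<'E'
import numpy as np
from scipy.optimize import least_squares
k=11.7
P=np.array([[429.3,193.4,-5.2,-3],[423,173.5,-11.7,15.4],[434.4,202.3,-5,20.4],[491,252.1,17.7,-9.1]])
C=P[:,:2] # measured
r=least_squares(lambda c:np.hypot(*(C-c).T)-110,[532,156]);print(r.x,r.fun)
a=r.x;th=np.degrees(np.arctan2(*(C-a).T[::-1]));print(th)
t0=th[-1];cmd=C[-1]-0*P[-1,2:]/k
E
```

```text
[530.37200856 149.31781762] [ 0.26690218  0.0614654  -0.37455553  0.0651265 ]
[156.43575534 167.30769119 151.09872462 110.95996697]
```

Emit:
jog_arm --rows '[{"x": 0,"y": 9.1,"z": -2.2,"ax": 0,"ay": 0,"az": 0,"fingers": 20},{"x": 0,"y": 9.4,"z": -2.2,"ax": 0,"ay": 0,"az": 0,"fingers": 20},{"x": 0,"y": 9.5,"z": -1.3,"ax": 0,"ay": 0,"az": 0,"fingers": 20},{"x": 0,"y": 9.6,"z": -0.5,"ax": 0,"ay": 0,"az": 0,"fingers": 20},{"x": 0,"y": 9.6,"z": 0.3,"ax": 0,"ay": 0,"az": 0,"fingers": 20},{"x": 0,"y": 9.5,"z": 1.2,"ax": 0,"ay": 0,"az": 0,"fingers": 20},{"x": 0,"y": 9.4,"z": 2,"ax": 0,"ay": 0,"az": 0,"fingers": 20},{"x": 0,"y": 9.2,"z": 2.8,"ax": 0,"ay": 0,"az": 0,"fingers": 20}]'

```text
t: 11.85
eef_pos: [0.566, -0.215, 0.2531]
tool_rot: [0.006, 0.696, 0.718, 0.004]
contact_force: [12.3, -1.3, 1.5]
gripper_width: 0.313
grasp_force: 58.1
```

```bash
python3 st.py
```

```text
t 11.85 p [ 566.  -215.   253.1] lift [ 35.4  -1.5 253.1] F [12.3 -1.3  1.5] w 0.313 gf 58.1 q [-0.34  0.43  0.82  1.75 -0.35  1.1   0.62]
yheading 1.78 zaxis [ 0.013 -0.003 -1.   ]
```

Emit:
jog_arm --rows '[{"x": 0,"y": 8.9,"z": 3.6,"ax": 0,"ay": 0,"az": 0,"fingers": 20},{"x": 0,"y": 8.6,"z": 4.4,"ax": 0,"ay": 0,"az": 0,"fingers": 20},{"x": 0,"y": 8.1,"z": 5.1,"ax": 0,"ay": 0,"az": 0,"fingers": 20},{"x": 0,"y": 7.7,"z": 5.8,"ax": 0,"ay": 0,"az": 0,"fingers": 20},{"x": 0,"y": 7.1,"z": 6.4,"ax": 0,"ay": 0,"az": 0,"fingers": 20},{"x": 0,"y": 6.5,"z": 7,"ax": 0,"ay": 0,"az": 0,"fingers": 20},{"x": 0,"y": 5.9,"z": 7.6,"ax": 0,"ay": 0,"az": 0,"fingers": 20},{"x": 0,"y": 5.2,"z": 8,"ax": 0,"ay": 0,"az": 0,"fingers": 20}]'

```text
t: 12.65
eef_pos: [0.6242, -0.2135, 0.206]
tool_rot: [0.006, 0.696, 0.718, 0.004]
contact_force: [8.8, -0.5, 7.3]
gripper_width: 0.312
grasp_force: 58.7
```

```bash
python3 st.py
```

```text
t 12.65 p [ 624.2 -213.5  206. ] lift [ 93.7  -1.6 206. ] F [ 8.8 -0.5  7.3] w 0.312 gf 58.7 q [-0.28  0.57  0.75  1.67 -0.44  1.07  0.64]
yheading 1.78 zaxis [ 0.014 -0.003 -1.   ]
```

Emit:
jog_arm --rows '[{"x": 0,"y": 4.5,"z": 8.5,"ax": 0,"ay": 0,"az": 0,"fingers": 20},{"x": 0,"y": 3.7,"z": 8.8,"ax": 0,"ay": 0,"az": 0,"fingers": 20},{"x": 0,"y": 3,"z": 9.1,"ax": 0,"ay": 0,"az": 0,"fingers": 20},{"x": 0,"y": 2.2,"z": 9.4,"ax": 0,"ay": 0,"az": 0,"fingers": 20},{"x": 0,"y": 1,"z": 6,"ax": 0,"ay": 0,"az": 0,"fingers": 20},{"x": 0,"y": 0.5,"z": 5,"ax": 0,"ay": 0,"az": 0,"fingers": 20},{"x": 0,"y": 0.4,"z": 4,"ax": 0,"ay": 0,"az": 0,"fingers": 20},{"x": 0,"y": 0,"z": 0,"ax": 0,"ay": 0,"az": 0,"fingers": 20}]'

```text
t: 13.45
eef_pos: [0.6399, -0.2131, 0.1541]
tool_rot: [0.006, 0.696, 0.718, 0.004]
contact_force: [14.2, -3.4, -3.6]
gripper_width: 0.309
grasp_force: 58.0
```

```bash
python3 st.py
```

```text
t 13.45 p [ 639.9 -213.1  154.1] lift [109.4  -1.6 154.1] F [14.2 -3.4 -3.6] w 0.309 gf 58.0 q [-0.25  0.64  0.71  1.67 -0.49  0.99  0.66]
yheading 1.79 zaxis [ 0.014 -0.004 -1.   ]
```

Emit:
jog_arm --rows '[{"x": 0,"y": -0.5,"z": 2,"ax": 0,"ay": 0,"az": 0,"fingers": 20},{"x": 0,"y": 0,"z": 2,"ax": 0,"ay": 0,"az": 0,"fingers": 20},{"x": 0,"y": 0,"z": 2,"ax": 0,"ay": 0,"az": 0,"fingers": 20},{"x": 0,"y": 0,"z": 1,"ax": 0,"ay": 0,"az": 0,"fingers": 20},{"x": 0,"y": 0,"z": 0,"ax": 0,"ay": 0,"az": 0,"fingers": 20},{"x": 0,"y": 0,"z": 0,"ax": 0,"ay": 0,"az": 0,"fingers": 20},{"x": 0,"y": 0,"z": 0,"ax": 0,"ay": 0,"az": 0,"fingers": 20},{"x": 0,"y": 0,"z": 0,"ax": 0,"ay": 0,"az": 0,"fingers": 20}]'

```text
t: 14.25
eef_pos: [0.6401, -0.2131, 0.1482]
tool_rot: [0.007, 0.696, 0.718, 0.004]
contact_force: [14.3, -1.8, 1.8]
gripper_width: 0.314
grasp_force: 58.3
```

```bash
python3 st.py
```

```text
t 14.25 p [ 640.1 -213.1  148.2] lift [109.6  -1.7 148.2] F [14.3 -1.8  1.8] w 0.314 gf 58.3 q [-0.25  0.65  0.71  1.68 -0.49  0.98  0.67]
yheading 1.8 zaxis [ 0.016 -0.004 -1.   ]
```

Emit:
jog_arm --rows '[{"x": 0,"y": -1,"z": 1.5,"ax": 0,"ay": 0,"az": 0,"fingers": 20},{"x": 0,"y": 0,"z": 1.5,"ax": 0,"ay": 0,"az": 0,"fingers": 20},{"x": 0,"y": 0,"z": 1,"ax": 0,"ay": 0,"az": 0,"fingers": 20},{"x": 0,"y": 0,"z": 0,"ax": 0,"ay": 0,"az": 0,"fingers": 20},{"x": 0,"y": 0,"z": 0,"ax": 0,"ay": 0,"az": 0,"fingers": 20},{"x": 0,"y": 0,"z": 0,"ax": 0,"ay": 0,"az": 0,"fingers": 20},{"x": 0,"y": 0,"z": 0,"ax": 0,"ay": 0,"az": 0,"fingers": 20},{"x": 0,"y": 0,"z": 0,"ax": 0,"ay": 0,"az": 0,"fingers": 20}]'

```text
t: 15.05
eef_pos: [0.6402, -0.2132, 0.1472]
tool_rot: [0.008, 0.696, 0.718, 0.006]
contact_force: [8.3, 2.0, 19.4]
gripper_width: 0.31
grasp_force: 59.7
```

```bash
python3 st.py
```

```text
t 15.05 p [ 640.2 -213.2  147.2] lift [109.7  -1.8 147.2] F [ 8.3  2.  19.4] w 0.31 gf 59.7 q [-0.24  0.65  0.71  1.68 -0.5   0.98  0.67]
yheading 1.8 zaxis [ 0.019 -0.003 -1.   ]
```

The forks are on the stop: a 4 mm command moved the tool only 1 mm, against 19 N. Next I'll let go and rise.

Emit:
jog_arm --rows '[{"x": 0,"y": 0,"z": -1.5,"ax": 0,"ay": 0,"az": 0,"fingers": 20},{"x": 0,"y": 0,"z": 0,"ax": 0,"ay": 0,"az": 0,"fingers": 60},{"x": 0,"y": 0,"z": 0,"ax": 0,"ay": 0,"az": 0,"fingers": 60},{"x": 0,"y": 0,"z": 0,"ax": 0,"ay": 0,"az": 0,"fingers": 60},{"x": 0,"y": 0,"z": 0,"ax": 0,"ay": 0,"az": 0,"fingers": 60},{"x": 0,"y": 0,"z": -15,"ax": 0,"ay": 0,"az": 0,"fingers": 60},{"x": 0,"y": 0,"z": -25,"ax": 0,"ay": 0,"az": 0,"fingers": 60},{"x": 0,"y": 0,"z": -30,"ax": 0,"ay": 0,"az": 0,"fingers": 60}]'

```text
t: 15.85
eef_pos: [0.6306, -0.2129, 0.2121]
tool_rot: [-0.001, 0.697, 0.717, -0.001]
contact_force: [-0.5, 0.5, -0.5]
gripper_width: 0.704
grasp_force: 0.0
```

Emit:
jog_arm --rows '[{"x": 0,"y": 0,"z": -30,"ax": 0,"ay": 0,"az": 0,"fingers": 45},{"x": 0,"y": 0,"z": -30,"ax": 0,"ay": 0,"az": 0,"fingers": 45},{"x": 0,"y": 0,"z": -30,"ax": 0,"ay": 0,"az": 0,"fingers": 45},{"x": 0,"y": 0,"z": -30,"ax": 0,"ay": 0,"az": 0,"fingers": 45},{"x": 0,"y": 0,"z": -20,"ax": 0,"ay": 0,"az": 0,"fingers": 45},{"x": 0,"y": 0,"z": 0,"ax": 0,"ay": 0,"az": 0,"fingers": 45},{"x": 0,"y": 0,"z": 0,"ax": 0,"ay": 0,"az": 0,"fingers": 45},{"x": 0,"y": 0,"z": 0,"ax": 0,"ay": 0,"az": 0,"fingers": 45}]'

```text
t: 16.65
eef_pos: [0.6308, -0.2126, 0.3504]
tool_rot: [-0.001, 0.697, 0.717, -0.0]
contact_force: [-0.9, -0.4, 0.1]
gripper_width: 0.525
grasp_force: 0.0
```

```bash
python3 st.py 76,88,360; python3 - <<'E'
from station import bot
from h import *
c=bot.read_camera("wrist");s=bot.read_camera("side")
a=cv2.resize(s["pixels"][120:260,190:340],(400,373),interpolation=cv2.INTER_CUBIC)
im=np.zeros((373,800,3),np.uint8);im[:300,:400]=cv2.resize(c["pixels"],(400,300));im[:,400:]=a
cv2.imwrite("pics/dn.png",im[...,::-1])
r=blobs(c,(0,150,80),(4,255,255),(0,0,512,300));print(r)
for q in r:print(plane(c,*q[1],.2957).round(4))
print(blobs(s,(0,150,80),(4,255,255),(240,125,300,160)))
E
```

```text
t 16.65 p [ 630.8 -212.6  350.4] lift [100.3  -0.9 350.4] F [-0.9 -0.4  0.1] w 0.525 gf 0.0 q [-0.31  0.48  0.82  1.46 -0.35  1.36  0.56]
yheading 1.65 zaxis [-0.002  0.001 -1.   ]
76,88,360 -> tool mm [ 88.9 -24.2  -9.5]
[(np.int32(1122), array([211.8,  65. ]), array([39., 36.]), 90.0)]
[ 0.6004 -0.1205  0.2957]
[(np.int32(20), array([255. , 139.1]), array([4., 4.]), 90.0)]
```

View pics/dn.png

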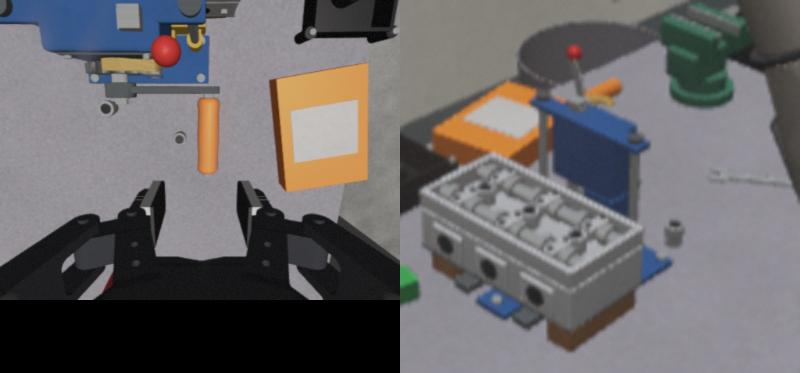

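The picture shows the head resting on both brown bearers with the tines clear below it. The crank is on the far side, and the red knob is still over at release, at wrist (212,65).

Emit:
jog_arm --rows '[{"x": 31,"y": -9,"z": 0,"ax": 0,"ay": 0,"az": 0,"fingers": 45},{"x": 31,"y": -9,"z": 0,"ax": 0,"ay": 0,"az": 0,"fingers": 45},{"x": 31,"y": -10,"z": 0,"ax": 0,"ay": 0,"az": 0,"fingers": 45},{"x": 0,"y": 0,"z": 0,"ax": 0,"ay": 0,"az": 0,"fingers": 45},{"x": 0,"y": 0,"z": 18,"ax": 0,"ay": 0,"az": 0,"fingers": 45},{"x": 0,"y": 0,"z": 18,"ax": 0,"ay": 0,"az": 0,"fingers": 45},{"x": 0,"y": 0,"z": 18,"ax": 0,"ay": 0,"az": 0,"fingers": 45},{"x": 0,"y": 0,"z": 17,"ax": 0,"ay": 0,"az": 0,"fingers": 45}]'

```text
t: 17.55
eef_pos: [0.6003, -0.1213, 0.2791]
tool_rot: [-0.0, 0.697, 0.717, -0.001]
contact_force: [0.2, 1.0, -0.4]
gripper_width: 0.525
grasp_force: 0.0
```

Emit:
jog_arm --rows '[{"x": 0,"y": 0,"z": 0,"ax": 0,"ay": 0,"az": 0,"fingers": 45},{"x": 0,"y": -8,"z": 0,"ax": 0,"ay": 0,"az": 0,"fingers": 45},{"x": 0,"y": -8,"z": 0,"ax": 0,"ay": 0,"az": 0,"fingers": 45},{"x": 0,"y": -8,"z": 0,"ax": 0,"ay": 0,"az": 0,"fingers": 45},{"x": 0,"y": -8,"z": 0,"ax": 0,"ay": 0,"az": 0,"fingers": 45},{"x": 0,"y": -8,"z": 0,"ax": 0,"ay": 0,"az": 0,"fingers": 45},{"x": 0,"y": -8,"z": 0,"ax": 0,"ay": 0,"az": 0,"fingers": 45},{"x": 0,"y": -5,"z": 0,"ax": 0,"ay": 0,"az": 0,"fingers": 45}]'

```text
t: 18.35
eef_pos: [0.5467, -0.1223, 0.2804]
tool_rot: [-0.0, 0.697, 0.717, 0.0]
contact_force: [2.9, -0.9, -2.6]
gripper_width: 0.526
grasp_force: 1.0
```

```bash
python3 st.py; python3 knob.py
```

```text
t 18.35 p [ 546.7 -122.3  280.4] lift [ 18.7  91.7 280.4] F [ 2.9 -0.9 -2.6] w 0.526 gf 1.0 q [-0.56  0.31  0.85  1.82 -0.26  1.13  0.4 ]
yheading 1.65 zaxis [-0.     0.001 -1.   ]
wrist [(np.int32(1865), array([282.6, 263.7]), array([48.8, 48.1]), 45.0)]
[ 0.5572 -0.122   0.2957] expect hold [282.3 263.7] release [381.2 263.1]
side [(np.int32(19), array([262.9, 142.6]), array([3., 4.]), 90.0)]
[ 0.5635 -0.126   0.2957] expect hold [263.4 143.5] release [254.9 139.9]
```

The knob is back at hold. I'll back off it, rise clear, verify and hand in.

Emit:
jog_arm --rows '[{"x": 0,"y": 6,"z": 0,"ax": 0,"ay": 0,"az": 0,"fingers": 45},{"x": 0,"y": 4,"z": 0,"ax": 0,"ay": 0,"az": 0,"fingers": 45},{"x": 0,"y": 0,"z": -20,"ax": 0,"ay": 0,"az": 0,"fingers": 45},{"x": 0,"y": 0,"z": -30,"ax": 0,"ay": 0,"az": 0,"fingers": 45},{"x": 0,"y": 0,"z": -30,"ax": 0,"ay": 0,"az": 0,"fingers": 45},{"x": 0,"y": 0,"z": -30,"ax": 0,"ay": 0,"az": 0,"fingers": 45},{"x": 0,"y": 0,"z": 0,"ax": 0,"ay": 0,"az": 0,"fingers": 45},{"x": 0,"y": 0,"z": 0,"ax": 0,"ay": 0,"az": 0,"fingers": 45}]'

```text
t: 19.25
eef_pos: [0.5582, -0.122, 0.3905]
tool_rot: [0.0, 0.697, 0.717, 0.0]
contact_force: [-1.0, -0.3, -0.3]
gripper_width: 0.53
grasp_force: 0.0
```

```bash
python3 st.py; python3 knob.py; python3 - <<'E'
from station import bot
from h import *
s=bot.read_camera("side")
c=bot.read_camera("wrist");a=cv2.resize(s["pixels"][120:260,190:340],(400,373),interpolation=cv2.INTER_CUBIC)
im=np.zeros((373,800,3),np.uint8);im[:300,:400]=cv2.resize(c["pixels"],(400,300));im[:,400:]=a
cv2.imwrite("pics/end.png",im[...,::-1])
E
```

```text
t 19.25 p [ 558.2 -122.   390.5] lift [ 30.3  91.7 390.5] F [-1.  -0.3 -0.3] w 0.53 gf 0.0 q [-0.6   0.25  0.88  1.63 -0.19  1.36  0.34]
yheading 1.67 zaxis [ 0.001 -0.    -1.   ]
wrist [(np.int32(573), array([255.7, 197.5]), array([26.2, 26.2]), 45.0)]
[ 0.5561 -0.1217  0.2957] expect hold [256.8 197.9] release [312.7 197.5]
side [(np.int32(17), array([263.1, 142.6]), array([3., 4.]), 90.0)]
[ 0.5629 -0.1266  0.2957] expect hold [263.4 143.5] release [254.9 139.9]
```

View pics/end.png

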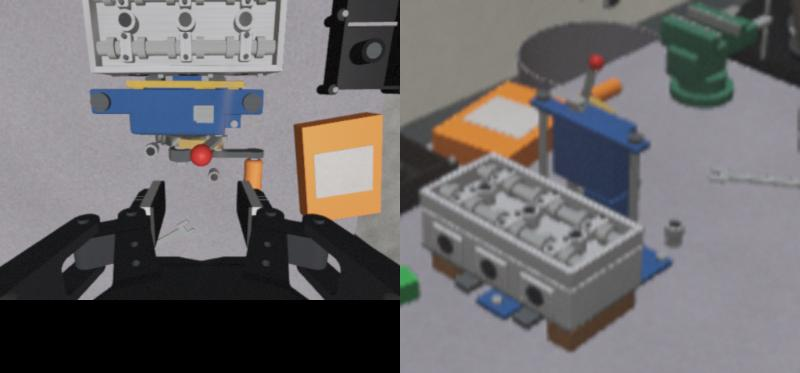

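The knob is back at its starting pixel, wrist (256,198). The head is level on the bearers with the forks down, and the gripper is clear.

```bash
python3 -c "
from station import bot
print(bot.hand_in())"
```

```text
the job is handed in; nothing more can be done
None
```

I lowered the head onto both bearers, ran the forks down to their stop, returned the pawl lever to hold with the gripper clear, and handed the job in at about 19 s; the judge's result was not shown.

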